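# Clamp a plaster cast in the cast holder to the click

### The job

Take the golden-yellow plaster cast that lies left of the grey cast holder and stand it, teeth up, flat on the holder's bed with its two straight sides facing the jaws, and let go of it. Then turn the black fluted knob clockwise, regripping as needed, until the jaw has closed on the cast and you feel the knob's slip clutch click over: stop right there, since the cast is now held at the set pressure and turning on past the click would crack the brittle plaster. Leave the things lying about where they are.

Things in the scene. Friction and masses are not known exactly. Their poses are not given: they have to be found in the camera images.
- cast_center (a point): Golden-yellow plaster cast of a dental arch, loose, 60 x 79 x 26 mm, 0.07 kg. Point at its centre, 13 mm above its flat underside; z up through the teeth, x from the flat heel (x = -30) to the rounded front (x = +30), y across. In the lowest 9 mm the heel is an upright flat 78 mm wide, and the two sides at y = -39.5 and +39.5 are upright, parallel flats from x = -29 to +7; higher up it narrows. Grasp it low across heel and front (60 mm).
- holder: Grey cast holder (a small bench vise) that stands fixed on the worktop, 210 x 78 mm, origin at the underside; x runs from the sliding jaw to the fixed jaw, z up. From -x to +x: knob housing 64 x 64 mm (centre x = -105, top z = 45 mm), sliding jaw, bed, fixed jaw. The bed is 46 mm wide in y, top at z = 22 mm; beside it the base plate's top is at z = 10 mm. The jaws are 46 mm wide, with tops at z = 35 mm. The cast's 79 mm goes between them along x.
- bed_center (a point): Point on the top of the bed (z = 22 mm) on the holder's centre line, 45 mm before the fixed jaw's face; axes as the holder's. At the click the two jaws squeeze the cast with about 17 N each and keep that when the knob is let go; every 0.05 rad turned past the clutch's stop adds some 8 N at each jaw.
- fixed_jaw_face (a point): Centre of the fixed jaw's pad face, which looks to the holder's -x. The sliding jaw's pad face looks back at it from 84 to 94 mm away at the start (different each time, not measured). Turned clockwise seen from above, the knob moves the sliding jaw toward the fixed one by about 5 mm a radian; it also pushes the cast along the bed until it meets the fixed jaw.
- housing: The knob housing (64 x 64 mm, top at z = 45 mm of the holder); origin at the underside on the knob's axis. Click: within 0.15 rad the knob's torque falls by 0.3 N m or more and it even pushes onward into its notch, 0.35 rad on; 0.05 rad later it meets a stop and drives solid. Torques read at rest are up to 0.3 N m lower, as the hand springs back, but fall alike at the click.
- knob_center (a point): Centre of the black fluted knob (upright axis, 42 mm diameter, 26 mm tall, underside 9 mm above the housing's top and 2.5 mm above the bright collar: grip the knob, not the collar); this point does not turn with it. The knob turns the jaw's spindle against 0.30 N m while the jaw runs free. With the jaw tight the resistance climbs to 0.39 N m, then the slip clutch clicks over.
- tape_roll: Bystander: cream roll of tape lying flat, 60 mm across, 19 mm tall, origin at the underside.
- glass_dish: Bystander: small round glass dish with pink contents, 42 mm across, 16 mm tall, origin at the underside.
- brush: Bystander: thin red-brown brush, 170 x 7 x 7 mm, lying along its x, origin at the underside.
- pliers: Bystander: pliers with red handles, 154 x 44 x 12 mm, lying along their x, origin at the underside.

How it is judged (in metres and radians):
On the way, in this order (a step that is already met when the one before it is completed fails the run):
1. the cast stands upright on the bed between the open jaws, let go (horizontal distance between cast_center and bed_center below 0.02 m and z of cast_center in the frame of bed_center between 0.01 and 0.016 m and angle between cast_center's own z axis and vertical below 0.08 rad and angle between the y axis of cast_center and the x axis of holder, either way round below 0.25 rad and contact force between the fingers and cast below 0.05 N and contact force between cast and holder below 5 N), for 0.2 s.
2. the jaws squeeze the cast at the set pressure, as they do when the clutch clicks (13 N or more at each jaw, 26 N together) (contact force between cast and holder above 26 N), for 0.2 s.
At the end, for the whole second after the job is handed in: The cast stands flat on the bed (upright within 0.08 rad, square to the jaws within 0.1 rad, within 20 mm of the bed's centre point) and the jaws squeeze it with over 26 N, both taken together (the click gives about 34 N; over 80 N at any time cracks it) (contact force between cast and holder above 26 N and horizontal distance between cast_center and bed_center below 0.02 m and z of cast_center in the frame of bed_center below 0.016 m and angle between cast_center's own z axis and vertical below 0.08 rad and angle between the y axis of cast_center and the x axis of holder, either way round below 0.1 rad and linear speed of cast below 0.02 m/s); the robot touches nothing.
It fails at once if the brittle cast is squeezed or struck in the holder with more than 80 N, both jaws taken together, as when the knob is turned on past the click (contact force between cast and holder above 80 N).
It fails at once if the fingers press on the knob housing with more than 25 N (contact force between the fingers and housing above 25 N).
It fails at once if a bystander is moved by more than 20 mm (distance of any of tape_roll, glass_dish, brush, pliers from where it was at the start of the episode above 0.02 m).
It also fails if it takes over 72 s, if anything falls off the work surface, if the arm or the gripper's body presses on something with over 40 N, if the wrist force passes 120 N, or if a joint passes its speed limit or range.

### The arm

A 6-joint arm with a two-finger parallel gripper is mounted at the origin on a cart in front of the work surface, level with it; the furniture and walls round the work are solid. World frame = base frame: x ahead of the robot, y to its left, z up, the work surface at z = 0. Lengths are in mm, angles in rad, forces in N, time in s.
With the tool pointing down it reaches from about 350 to 775 mm from the base axis. Payload 7.3 kg.
Tool frame: the origin (TCP) lies between the finger pads; the fingertips stand 17 mm ahead of it and the grasp point (between the pads) lies 2 mm behind it; z points along the fingers, y is the direction in which the jaws open and shut (so a half turn about z gives the same grasp; the last joint's range is limited). The gripper opens to 92 mm and grips with 3 to 60 N. Pads are 19 mm wide; open, the fingers measure 130 mm over their backs; the gripper's body (75 mm by 190 mm) begins 47 mm behind the grasp point.
Start: joints at [-1.28, 0.342, 1.524, -0, 1.275, -0.146], TCP at [222.121, -475.716, 243.741] pointing down, gripper open.
Joint ranges: [-2.53, 2.53], [-0.77, 2.02], [0.04, 2.7], [-1, 4.14], [0.28, 2.66], [-3.11, 3.11]. Speed limits (rad/s): [2.57, 2.57, 3.14, 3.14, 3.14, 3.14].

### API

Orientations are given as [roll, pitch, yaw] about the fixed x, y, z axes, in that order (R = Rz(yaw) Ry(pitch) Rx(roll)).
In Python, from plant import get_obs, capture, get_calibration, close_job gives the robot as it stands.
- The arm moves only by the tool carry_out, never from a script. Its argument "moves" is one flat list of numbers, 7 for each row, row after row: the shift along the tool's x, y, z normalised to -1 to 1, where 1 is 40 cm, then the turn, a rotation vector about the tool's x, y, z normalised to -1 to 1, where 1 is 30 degrees, then the opening, from 0 (shut) to 1 (fully open). A call has exactly 8 rows; each row is the pose to reach, as a shift and turn from the pose measured when the call began, along the tool's axes at that moment; what a row does not reach only later rows make up. A row lasts 1/10 s, in which the tool goes at most 50 mm and 8.59 degrees, less where a joint would pass 70% of its speed; a pose out of reach is approached as far as the arm can. A call with a number of a shift or a turn outside -1 to 1 is refused whole. A call with a gripper value outside its range is refused whole. The fingers move at their own pace and stop on an object; the grip force is fixed at half the most. Time passes only in rows, so rows that repeat a pose let the fingers close, or fill a call up. It gives the time, the measured TCP pose, the force and the opening at its end, in the units of the state.
- get_obs(): the state, without advancing time (a new reading comes with each control period).
- capture(name): name is "side" or "top"; returns the picture (420x560x3 uint8, red, green, blue); there is no depth.
- get_calibration(name): a dict with "vfov" (degrees; the focal length in pixels is half the picture's height over the tangent of half this angle, whatever the lens; pixels are square), "cx", "cy" (the principal point, pixels), "cam_to_world" (4x4, takes a point from camera to world coordinates). Camera axes: x right, y up, looking along -z (the intrinsics and any distortion apply to the point x, -y, -z); pixel columns grow to the right and rows downward; lengths in mm; the calibration is good to about 2 mm. A picture is of the moment at which its call begins. get_calibration takes no time and is no camera call.
- close_job(): hands the job in, once; it reports no verdict.
The state is a dict: "time": time; "joint_positions": joint angles; "dq": joint speeds; "tau": joint torques, N m; "tool_pos": TCP position; "tcp_rot": TCP orientation; "contact_force": force on the tool from outside, world axes, zero at the start; "moment": the same for the moment, N m; "grip_width": finger opening in mm.
Only numpy, scipy, OpenCV 4.12 (cv2) and the standard library are available. Lean on these libraries where they do the work, as an engineer would, in place of code of your own. Each camera call takes 0.05 s, during which the arm holds its last target.

## Working session

There is one attempt and no reset: what is moved stays moved. The work goes in short steps, Python scripts to look and compute and a tool call to move; the robot and the scene stay as the last step left them, time stands still between calls to the robot, and variables do not carry over. Pictures are saved under pics/ and viewed, and the job is handed in when it is done.

Besides the shell and the picture viewer there is one more tool, called after ">>>" by a JSON object that holds its "api" and its "payload", one argument or row to a line. carry_out: Moves the arm, as the interface text tells. Scaled input: -1 to 1 covers 40 cm each way for a shift and 30 degrees each way for a turn. Its arguments: {"type":"object","properties":{"moves":{"type":"array","items":{"type":"number"}}},"required":["moves"]}

```bash
mkdir -p pics; ls; python3 - <<'E'
from plant import *
import cv2
for n in ("side","top"):
    cv2.imwrite(f"pics/{n}0.png",capture(n)[:,:,::-1]); print(n,get_calibration(n))
print(get_obs())
E
```

```text
pics
side {'vfov': 55.56587886155253, 'cx': 281.17038483037294, 'cy': 206.8580942848251, 'cam_to_world': array([[-9.70200651e-01,  8.19571642e-02, -2.28021314e-01,
         3.72628933e+02],
       [-2.41423903e-01, -4.07057960e-01,  8.80919018e-01,
         8.18082662e+02],
       [-2.06202662e-02,  9.09718000e-01,  4.14714317e-01,
         4.37332276e+02],
       [ 0.00000000e+00,  0.00000000e+00,  0.00000000e+00,
         1.00000000e+00]])}
top {'vfov': 51.73776108702382, 'cx': 280.9695516360551, 'cy': 212.61955390963504, 'cam_to_world': array([[ 1.49782082e-02,  9.80390686e-01, -1.96493654e-01,
         4.20177120e+02],
       [-9.99609123e-01,  1.00425310e-02, -2.60911721e-02,
         5.77093620e+01],
       [-2.36062485e-02,  1.96807648e-01,  9.80157893e-01,
         8.91409567e+02],
       [ 0.00000000e+00,  0.00000000e+00,  0.00000000e+00,
         1.00000000e+00]])}
{'time': 0.1, 'joint_positions': array([-1.28000423e+00,  3.42656949e-01,  1.52488365e+00, -3.05739388e-06,
        1.27540340e+00, -1.46029224e-01]), 'dq': array([-0.00044238, -0.00241833, -0.00135271, -0.00075848, -0.00066791,
        0.00136252]), 'tau': array([ 1.47219900e-03, -4.32004631e+01, -2.44694942e+01,  7.18763075e-02,
        5.25838626e-02, -4.79435892e-05]), 'tool_pos': array([ 222.01875148, -475.38657625,  243.12562827]), 'tcp_rot': array([-3.14025527e+00, -1.93741786e-04,  4.36822082e-01]), 'contact_force': array([-0.12324713, -0.41863036,  0.26456985]), 'moment': array([-0.0044335 ,  0.00713422, -0.03569219]), 'grip_width': 91.90023955623964}
```

View pics/top0.png

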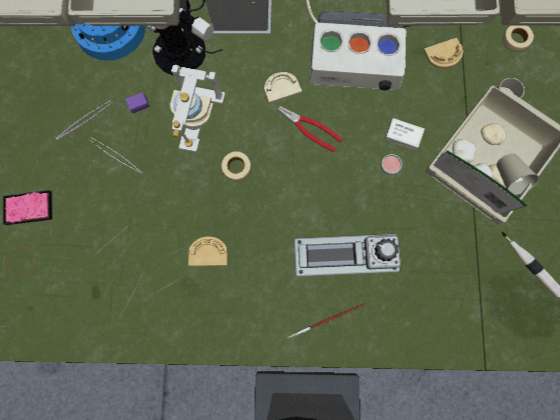

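View pics/side0.png

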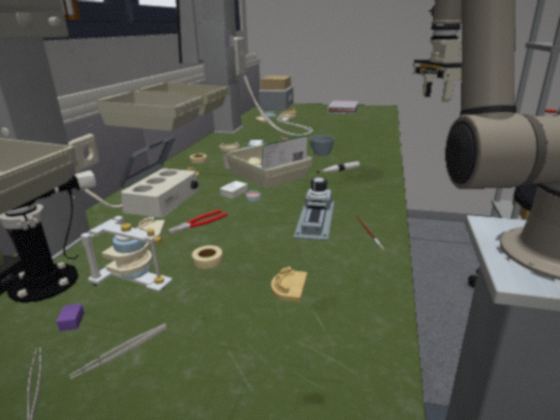

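The top view shows the golden cast at about (208,252), heel toward the robot. The holder is at about (347,255) with its knob at (385,250). The tape roll, pliers, dish and brush are well clear. Next I zoom in and measure.

```bash
cat > h.py <<'E'
import numpy as np, cv2
from plant import *
def ray(n,u,v):
    c=get_calibration(n); f=210/np.tan(np.radians(c['vfov']/2)); T=c['cam_to_world']
    d=np.array([(u-c['cx'])/f,-(v-c['cy'])/f,-1.]); return T[:3,3],T[:3,:3]@d
def onz(n,u,v,z):
    o,d=ray(n,u,v); return o+d*(z-o[2])/d[2]
def proj(n,p):
    c=get_calibration(n); f=210/np.tan(np.radians(c['vfov']/2)); T=c['cam_to_world']
    q=T[:3,:3].T@(np.array(p)-T[:3,3]); return c['cx']+f*q[0]/-q[2], c['cy']-f*q[1]/-q[2]
def tri(p,q):
    o1,d1=ray('top',*p);o2,d2=ray('side',*q)
    A=np.stack([d1,-d2],1);s=np.linalg.lstsq(A,o2-o1,rcond=None)[0]
    a=o1+d1*s[0];b=o2+d2*s[1];return (a+b)/2,np.linalg.norm(a-b)
E
python3 - <<'E'
from h import *
t=cv2.imread('pics/top0.png');s=cv2.imread('pics/side0.png')
cv2.imwrite('pics/a.png',cv2.resize(t[225:285,285:410],None,fx=6,fy=6,interpolation=cv2.INTER_CUBIC))
cv2.imwrite('pics/b.png',cv2.resize(t[225:275,175:240],None,fx=8,fy=8,interpolation=cv2.INTER_CUBIC))
cv2.imwrite('pics/c.png',cv2.resize(s[165:305,260:345],None,fx=4,fy=4,interpolation=cv2.INTER_CUBIC))
E
```

```text
(no output)
```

View pics/a.png

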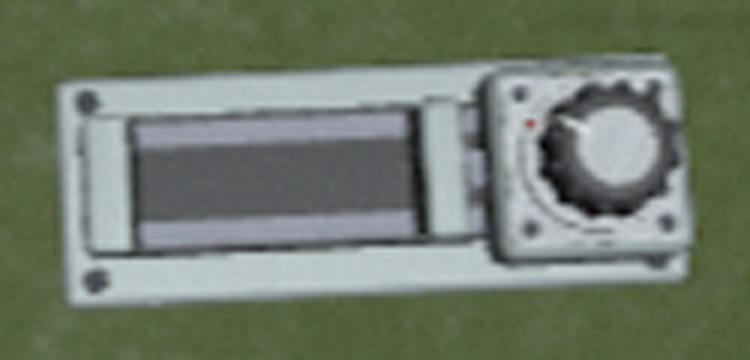

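View pics/b.png

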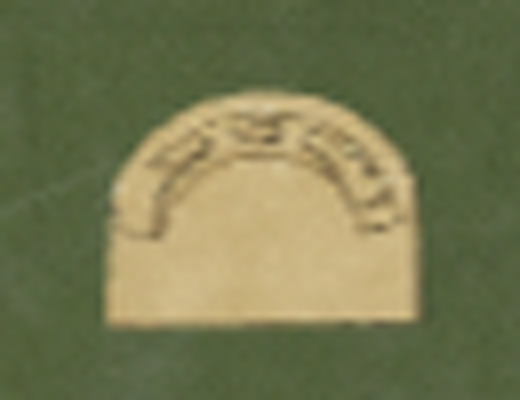

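View pics/c.png

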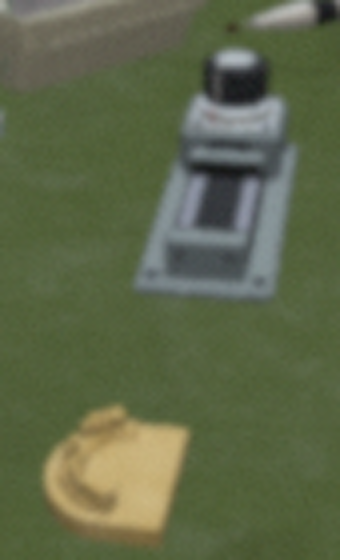

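```bash
python3 - <<'E'
from h import *
def A(x,y,z): return onz('top',(x+.5)/6-.5+285,(y+.5)/6-.5+225,z)
for nm,x,y,z in [('pl LT',58,84,10),('pl LB',70,306,10),('pl RB',688,282,10),
 ('fj LT',90,118,35),('fj LB',96,252,35),('fj RT',130,116,35),('fj RB',134,249,35),('sj LT',418,100,35),('sj LB',430,238,35),
 ('hs LT',490,72,45),('hs LB',502,260,45),('hs RB',692,250,45),('hs RT',672,58,45),('knobtop',618,146,80)]:
    print(nm,A(x,y,z).round(1))
def B(x,y,z): return onz('top',(x+.5)/8-.5+175,(y+.5)/8-.5+225,z)
for nm,x,y,z in [('heelL',106,326,0),('heelR',420,322,0),('front',262,90,9),('L',112,190,9),('R',415,180,9)]: print(nm,B(x,y,z).round(1))
t=cv2.imread('pics/top0.png');hsv=cv2.cvtColor(t,cv2.COLOR_BGR2HSV)
m=((hsv[...,0]>12)&(hsv[...,0]<27)&(hsv[...,1]>60)&(hsv[...,2]>120)).astype('uint8');m[:225]=0;m[275:]=0;m[:,:175]=0;m[:,240:]=0
c=max(cv2.findContours(m,0,2)[0],key=cv2.contourArea);print(cv2.boundingRect(c),cv2.minAreaRect(c))
r=cv2.boxPoints(cv2.minAreaRect(c));print([onz('top',*p,5).round(1) for p in r])
# side checks: cast heel corners (crop c /4 + (260,165))
def C(x,y): return ((x+.5)/4-.5+260,(y+.5)/4-.5+165)
print('side', [ (n,onz('side',*C(x,y),z).round(1)) for n,x,y,z in [('heel far top',188,430,9),('heel near bottom',163,545,0),('pl near R',275,298,0),('pl near L',136,289,0),('pl farR',297,146,10),('fj topL',168,237,35),('fj topR',250,245,35)]])
print(tri(((618+.5)/6-.5+285,(146.5)/6-.5+225),C(236,57)))
E
```

```text
pl LT [542.9  53.1  10. ]
pl LB [467.7  48.4  10. ]
pl RB [ 478.5 -158.2   10. ]
fj LT [528.2  42.6  35. ]
fj LB [484.   40.3  35. ]
fj RT [529.   29.3  35. ]
fj RB [485.2  27.9  35. ]
sj LT [535.4 -65.7  35. ]
sj LB [490.  -68.8  35. ]
hs LT [543.6 -87.9  45. ]
hs LB [482.5 -90.3  45. ]
hs RB [ 486.5 -151.3   45. ]
hs RT [ 548.9 -147.3   45. ]
knobtop [ 515.7 -121.    80. ]
heelL [486.2 271.8   0. ]
heelR [488.3 190.7   0. ]
front [546.7 232.6   9. ]
L [520.3 270.    9. ]
R [523.8 192.1   9. ]
(188, 237, 40, 29) ((207.5, 251.0), (28.0, 39.0), 90.0)
[array([544.3, 273.5,   5. ]), array([545.2, 192.3,   5. ]), array([487.5, 190. ,   5. ]), array([486.5, 270.2,   5. ])]
side [('heel far top', array([488.4, 189.1,   9. ])), ('heel near bottom', array([485. , 265.4,   0. ])), ('pl near R', array([467.5,  37. ,   0. ])), ('pl near L', array([545.7,  42.8,   0. ])), ('pl farR', array([ 479.3, -152.8,   10. ])), ('fj topL', array([527.3,  42.9,  35. ])), ('fj topR', array([481.4,  43.3,  35. ]))]
(array([ 515.83473834, -120.53699536,   82.09379551]), np.float64(0.7667701236192451))
```

```bash
cat >> h.py <<'E'
def mv(x,y,z,yaw):
    from scipy.spatial.transform import Rotation as R
    o=get_obs();M=R.from_euler('xyz',o['tcp_rot']);M2=R.from_euler('xyz',[np.pi,0,yaw])
    d=M.inv().apply(np.array([x,y,z])-o['tool_pos'])/400
    r=(M.inv()*M2).as_rotvec()*180/np.pi/30
    print('pos',o['tool_pos'].round(1),'rot',o['tcp_rot'].round(3),'w',round(o['grip_width'],1),'F',o['contact_force'].round(1),'M',o['moment'].round(2),'t',round(o['time'],2),'q6',o['joint_positions'][5].round(2))
    print('shift',d.round(4),'turn',r.round(4))
E
python3 - <<'E'
from h import *
mv(517,231,240,1.59)
mv(370,-122,240,1.0)
E
```

```text
pos [ 222.  -475.4  243.1] rot [-3.14  -0.     0.437] w 91.9 F [-0.1 -0.4  0.3] M [-0.    0.01 -0.04] t 0.1 q6 -0.15
shift [ 1.4153 -1.2881  0.0098] turn [-2.1000e-03 -1.8000e-03 -2.2024e+00]
pos [ 222.  -475.4  243.1] rot [-3.14  -0.     0.437] w 91.9 F [-0.1 -0.4  0.3] M [-0.    0.01 -0.04] t 0.1 q6 -0.15
shift [ 0.709  -0.644   0.0088] turn [-0.0024 -0.0011 -1.0756]
```

>>> {"api": "carry_out", "payload": {
  "moves": [0.71, -0.64, 0, 0, 0, -1, 1, 0.71, -0.64, 0, 0, 0, -1, 1, 0.71, -0.64, 0, 0, 0, -1, 1, 0.71, -0.64, 0, 0, 0, -1, 1, 0.71, -0.64, 0, 0, 0, -1, 1, 0.71, -0.64, 0, 0, 0, -1, 1, 0.71, -0.64, 0, 0, 0, -1, 1, 0.71, -0.64, 0, 0, 0, -1, 1]
}}

```text
time: 0.9
tool_pos: [371.3, -120.4, 243.5]
tcp_rot: [-3.14, -0.001, 0.962]
contact_force: [0.6, 0.1, -0.5]
grip_width: 91.8
```

```bash
python3 -c "
from h import *
mv(517,231,150,1.59)"
```

```text
pos [ 371.3 -120.4  243.5] rot [-3.14e+00 -1.00e-03  9.62e-01] w 91.8 F [ 0.6  0.1 -0.5] M [-0.   -0.02  0.03] t 0.9 q6 0.1
shift [ 0.9287 -0.2034  0.2352] turn [-0.002  -0.0034 -1.1996]
```

>>> {"api": "carry_out", "payload": {
  "moves": [0.93, -0.2, 0.1, 0, 0, -1, 1, 0.93, -0.2, 0.1, 0, 0, -1, 1, 0.93, -0.2, 0.1, 0, 0, -1, 1, 0.93, -0.2, 0.1, 0, 0, -1, 1, 0.93, -0.2, 0.1, 0, 0, -1, 1, 0.93, -0.2, 0.1, 0, 0, -1, 1, 0.93, -0.2, 0.1, 0, 0, -1, 1, 0.93, -0.2, 0.1, 0, 0, -1, 1]
}}

```text
time: 1.7
tool_pos: [518.7, 233.5, 203.1]
tcp_rot: [-3.14, -0.002, 1.487]
contact_force: [-0.0, 0.1, 0.5]
grip_width: 92.1
```

```bash
python3 -c "
from h import *
mv(517,231,70,1.59)"
```

```text
pos [518.7 233.5 203.1] rot [-3.140e+00 -2.000e-03  1.487e+00] w 92.1 F [-0.   0.1  0.5] M [-0.03 -0.07 -0.02] t 1.7 q6 0.37
shift [-0.0072 -0.0032  0.3328] turn [-0.0026 -0.0039 -0.1965]
```

>>> {"api": "carry_out", "payload": {
  "moves": [-0.007, -0.003, 0.15, 0, 0, -0.2, 1, -0.007, -0.003, 0.3, 0, 0, -0.2, 1, -0.007, -0.003, 0.333, 0, 0, -0.2, 1, -0.007, -0.003, 0.333, 0, 0, -0.2, 1, -0.007, -0.003, 0.333, 0, 0, -0.2, 1, -0.007, -0.003, 0.333, 0, 0, -0.2, 1, -0.007, -0.003, 0.333, 0, 0, -0.2, 1, -0.007, -0.003, 0.333, 0, 0, -0.2, 1]
}}

```text
time: 2.5
tool_pos: [517.9, 231.3, 71.7]
tcp_rot: [3.14, -0.003, 1.592]
contact_force: [0.3, 0.1, -0.7]
grip_width: 91.8
```

```bash
python3 - <<'E'
from h import *
mv(517,231,18.5,1.59)
t=capture('side');cv2.imwrite('pics/s1.png',cv2.resize(t[180:340,200:420,::-1],None,fx=3.6,fy=3.6,interpolation=cv2.INTER_CUBIC))
E
```

```text
pos [517.9 231.3  71.7] rot [ 3.140e+00 -3.000e-03  1.592e+00] w 91.8 F [ 0.3  0.1 -0.7] M [-0.03 -0.11 -0.04] t 2.5 q6 0.26
shift [-0.001  -0.0026  0.1329] turn [ 0.0033 -0.0056  0.0034]
```

View pics/s1.png

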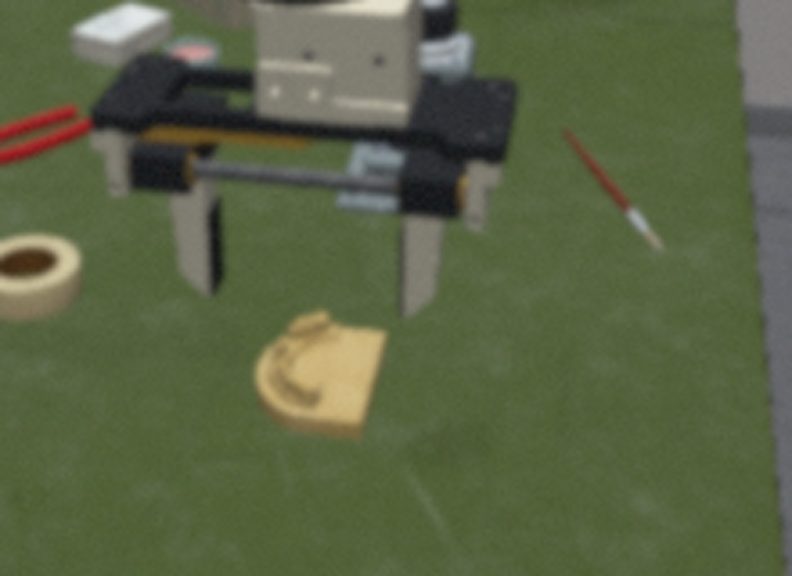

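The fingers straddle the cast: heel finger at (420,290) and front finger at (205,270) in the crop. The cast lies between them, so I descend and close.

>>> {"api": "carry_out", "payload": {
  "moves": [-0.001, -0.002, 0.07, 0, 0, 0, 1, -0.001, -0.002, 0.13, 0, 0, 0, 1, -0.001, -0.002, 0.132, 0, 0, 0, 1, -0.001, -0.002, 0.132, 0, 0, 0, 1, -0.001, -0.002, 0.132, 0, 0, 0, 0.65, -0.001, -0.002, 0.132, 0, 0, 0, 0.3, -0.001, -0.002, 0.132, 0, 0, 0, 0.3, -0.001, -0.002, 0.132, 0, 0, 0, 0.3]
}}

```text
time: 3.35
tool_pos: [517.1, 231.0, 18.7]
tcp_rot: [3.14, -0.003, 1.592]
contact_force: [-0.2, 0.5, -0.2]
grip_width: 64.4
```

```bash
python3 - <<'E'
from h import *
mv(517,231,120,1.625)
E
```

```text
pos [517.1 231.   18.7] rot [ 3.140e+00 -3.000e-03  1.592e+00] w 64.4 F [-0.2  0.5 -0.2] M [-0.08 -0.13  0.04] t 3.35 q6 0.26
shift [ 7.000e-04  2.000e-04 -2.532e-01] turn [ 0.0028 -0.0054 -0.0634]
```

Still closing, so I give it more time before lifting.

>>> {"api": "carry_out", "payload": {
  "moves": [0, 0, 0, 0, 0, 0, 0.3, 0, 0, 0, 0, 0, 0, 0.3, 0, 0, 0, 0, 0, 0, 0.3, 0, 0, 0, 0, 0, 0, 0.3, 0, 0, 0, 0, 0, 0, 0.3, 0, 0, 0, 0, 0, 0, 0.3, 0, 0, 0, 0, 0, 0, 0.3, 0, 0, 0, 0, 0, 0, 0.3]
}}

```text
time: 4.15
tool_pos: [517.0, 231.0, 18.7]
tcp_rot: [3.14, -0.003, 1.592]
contact_force: [0.0, -0.2, 0.6]
grip_width: 58.6
```

>>> {"api": "carry_out", "payload": {
  "moves": [0, 0, -0.03, 0, 0, 0, 0.3, 0, 0, -0.06, 0, 0, 0, 0.3, 0, 0, -0.12, 0, 0, 0, 0.3, 0, 0, -0.18, 0, 0, -0.06, 0.3, 0, 0, -0.25, 0, 0, -0.06, 0.3, 0, 0, -0.25, 0, 0, -0.06, 0.3, 0, 0, -0.25, 0, 0, -0.06, 0.3, 0, 0, -0.25, 0, 0, -0.06, 0.3]
}}

```text
time: 4.95
tool_pos: [516.3, 230.5, 118.3]
tcp_rot: [3.141, -0.002, 1.623]
contact_force: [-0.3, 0.5, -1.3]
grip_width: 58.6
```

```bash
python3 - <<'E'
from h import *
mv(509.5,-18.5,120,1.625)
t=capture('side');cv2.imwrite('pics/s2.png',cv2.resize(t[130:310,180:430,::-1],None,fx=3.2,fy=3.2,interpolation=cv2.INTER_CUBIC))
E
```

```text
pos [516.3 230.5 118.3] rot [ 3.141e+00 -2.000e-03  1.623e+00] w 58.6 F [-0.3  0.5 -1.3] M [ 0.03 -0.12 -0.  ] t 4.95 q6 0.23
shift [-0.6208 -0.0496 -0.0059] turn [ 0.0004 -0.0047 -0.0035]
```

View pics/s2.png

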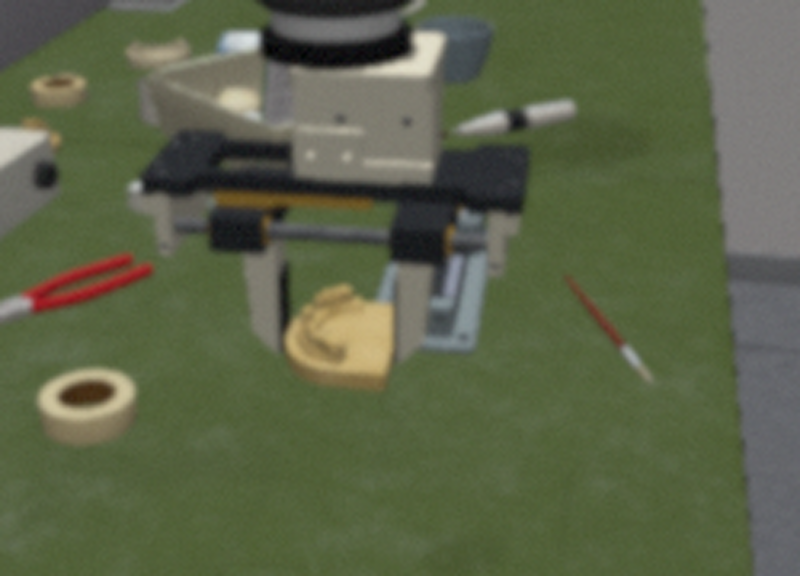

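The cast (about (345,345) in the crop) is held level across heel and front. Now I carry it over the bed.

>>> {"api": "carry_out", "payload": {
  "moves": [-0.08, -0.006, 0, 0, 0, 0, 0.3, -0.18, -0.014, 0, 0, 0, 0, 0.3, -0.28, -0.022, 0, 0, 0, 0, 0.3, -0.38, -0.03, 0, 0, 0, 0, 0.3, -0.48, -0.038, 0, 0, 0, 0, 0.3, -0.57, -0.045, 0, 0, 0, 0, 0.3, -0.62, -0.05, 0, 0, 0, 0, 0.3, -0.62, -0.05, 0, 0, 0, 0, 0.3]
}}

```text
time: 5.8
tool_pos: [508.7, -20.6, 116.5]
tcp_rot: [-3.139, -0.002, 1.62]
contact_force: [-0.4, 0.5, -0.3]
grip_width: 58.9
```

```bash
python3 - <<'E'
from h import *
mv(509.5,-18.5,65,1.625)
t=capture('top');cv2.imwrite('pics/t3.png',cv2.resize(t[200:300,270:420,::-1],None,fx=5,fy=5,interpolation=cv2.INTER_CUBIC))
E
```

```text
pos [508.7 -20.6 116.5] rot [-3.139e+00 -2.000e-03  1.620e+00] w 58.9 F [-0.4  0.5 -0.3] M [-0.   -0.09  0.05] t 5.8 q6 -0.24
shift [0.0048 0.0024 0.1286] turn [-0.0041 -0.0045 -0.0103]
```

View pics/t3.png

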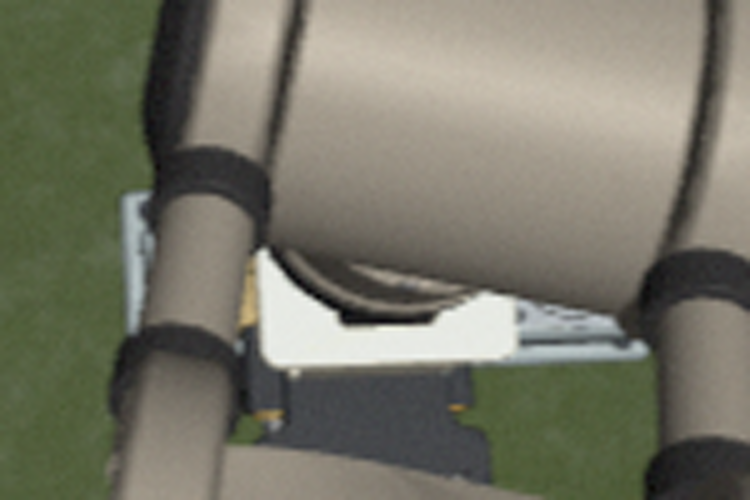

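The arm covers the bed in the top view. I go lower and check from the side.

>>> {"api": "carry_out", "payload": {
  "moves": [0.005, 0.002, 0.04, 0, 0, -0.01, 0.3, 0.005, 0.002, 0.08, 0, 0, -0.01, 0.3, 0.005, 0.002, 0.125, 0, 0, -0.01, 0.3, 0.005, 0.002, 0.128, 0, 0, -0.01, 0.3, 0.005, 0.002, 0.128, 0, 0, -0.01, 0.3, 0.005, 0.002, 0.128, 0, 0, -0.01, 0.3, 0.005, 0.002, 0.128, 0, 0, -0.01, 0.3, 0.005, 0.002, 0.128, 0, 0, -0.01, 0.3]
}}

```text
time: 6.65
tool_pos: [509.7, -16.9, 66.0]
tcp_rot: [-3.141, -0.003, 1.626]
contact_force: [0.4, 0.4, -1.6]
grip_width: 58.9
```

```bash
python3 - <<'E'
from h import *
mv(509.5,-18.5,41,1.625)
t=capture('side');cv2.imwrite('pics/s4.png',cv2.resize(t[130:260,260:390,::-1],None,fx=4.5,fy=4.5,interpolation=cv2.INTER_CUBIC))
E
```

```text
pos [509.7 -16.9  66. ] rot [-3.141e+00 -3.000e-03  1.626e+00] w 58.9 F [ 0.4  0.4 -1.6] M [ 0.04 -0.06  0.03] t 6.65 q6 -0.24
shift [-0.004  -0.0007  0.0625] turn [-0.0016 -0.005   0.0015]
```

View pics/s4.png

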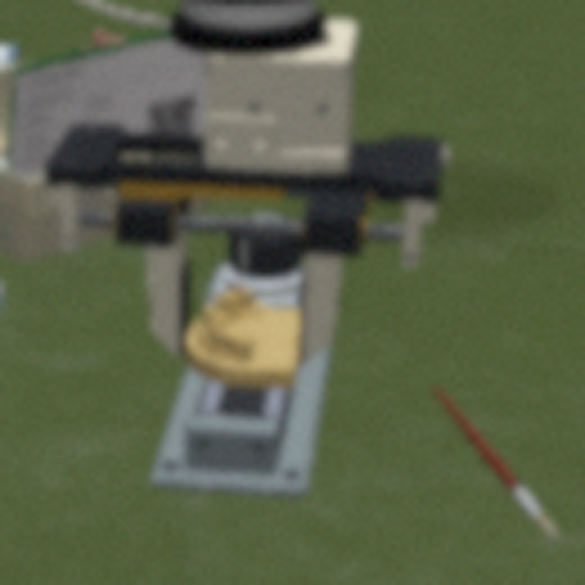

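```bash
python3 - <<'E'
from h import *
C=lambda x,y:((x+.5)/4.5-.5+260,(y+.5)/4.5-.5+130)
print(onz('side',*C(297,385),47.3),onz('side',*C(230,383),47.3))
for p in [(188,432),(278,437),(200,413),(285,418)]: print(p,onz('side',*C(*p),35))
E
```

```text
[478.3191016   13.50682176  47.3       ] [511.39066025  17.89307454  47.3       ]
(188, 432) [526.12790294  51.24080871  35.        ]
(278, 437) [482.36054329  47.60720157  35.        ]
(200, 413) [524.33710193  29.71010899  35.        ]
(285, 418) [482.08329133  26.66779827  35.        ]
```

>>> {"api": "carry_out", "payload": {
  "moves": [-0.004, -0.001, 0.01, 0, 0, 0, 0.3, -0.004, -0.001, 0.018, 0, 0, 0, 0.3, -0.004, -0.001, 0.026, 0, 0, 0, 0.3, -0.004, -0.001, 0.034, 0, 0, 0, 0.3, -0.004, -0.001, 0.042, 0, 0, 0, 0.3, -0.004, -0.001, 0.048, 0, 0, 0, 0.3, -0.004, -0.001, 0.048, 0, 0, 0, 0.3, -0.004, -0.001, 0.048, 0, 0, 0, 0.3]
}}

```text
time: 7.5
tool_pos: [509.3, -18.5, 46.6]
tcp_rot: [-3.14, -0.003, 1.626]
contact_force: [-0.8, 0.1, -0.3]
grip_width: 58.5
```

```bash
python3 - <<'E'
from h import *
mv(509.5,-18.5,41,1.625)
t=capture('side');cv2.imwrite('pics/s5.png',cv2.resize(t[170:250,280:360,::-1],None,fx=7,fy=7,interpolation=cv2.INTER_CUBIC))
E
```

```text
pos [509.3 -18.5  46.6] rot [-3.140e+00 -3.000e-03  1.626e+00] w 58.5 F [-0.8  0.1 -0.3] M [ 0.   -0.1  -0.03] t 7.5 q6 -0.25
shift [-0.      0.0005  0.0141] turn [-0.0022 -0.0052  0.0014]
```

View pics/s5.png

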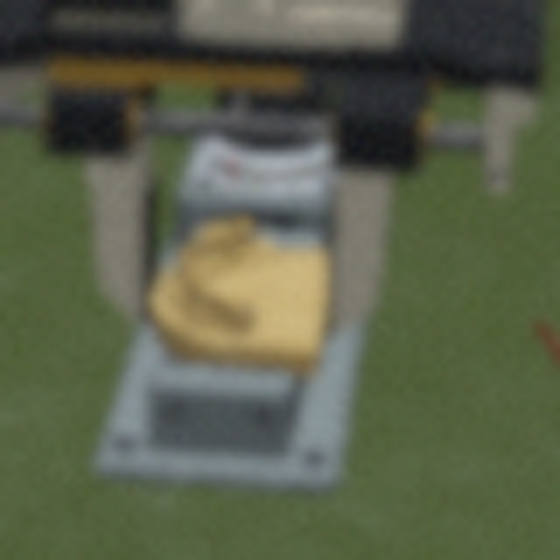

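There is no contact force with the cast 7 mm below the jaw tops, so it is between the jaws. Now the last bit down, pressing lightly.

>>> {"api": "carry_out", "payload": {
  "moves": [0, 0, 0.003, 0, 0, 0, 0.3, 0, 0, 0.006, 0, 0, 0, 0.3, 0, 0, 0.009, 0, 0, 0, 0.3, 0, 0, 0.012, 0, 0, 0, 0.3, 0, 0, 0.013, 0, 0, 0, 0.3, 0, 0, 0.013, 0, 0, 0, 0.3, 0, 0, 0.013, 0, 0, 0, 0.3, 0, 0, 0.013, 0, 0, 0, 0.3]
}}

```text
time: 8.35
tool_pos: [509.4, -18.5, 41.6]
tcp_rot: [-3.141, -0.003, 1.626]
contact_force: [-0.9, 0.9, -0.8]
grip_width: 58.9
```

```bash
python3 - <<'E'
from h import *
mv(509.5,-18.5,40.5,1.625)
E
```

```text
pos [509.4 -18.5  41.6] rot [-3.141e+00 -3.000e-03  1.626e+00] w 58.9 F [-0.9  0.9 -0.8] M [-0.05 -0.17 -0.01] t 8.35 q6 -0.25
shift [0.0001 0.0002 0.0027] turn [-0.0016 -0.0051  0.0014]
```

>>> {"api": "carry_out", "payload": {
  "moves": [0, 0, 0.001, 0, 0, 0, 0.3, 0, 0, 0.002, 0, 0, 0, 0.3, 0, 0, 0.002, 0, 0, 0, 0.3, 0, 0, 0.002, 0, 0, 0, 0.7, 0, 0, 0.002, 0, 0, 0, 0.8, 0, 0, 0.002, 0, 0, 0, 0.95, 0, 0, 0.002, 0, 0, 0, 1, 0, 0, 0.002, 0, 0, 0, 1]
}}

```text
time: 9.15
tool_pos: [509.4, -18.5, 40.8]
tcp_rot: [-3.141, -0.003, 1.626]
contact_force: [-0.7, -0.2, 0.3]
grip_width: 89.6
```

>>> {"api": "carry_out", "payload": {
  "moves": [0, 0, 0, 0, 0, 0, 1, 0, 0, 0, 0, 0, 0, 1, 0, 0, -0.02, 0, 0, 0, 1, 0, 0, -0.06, 0, 0, 0, 1, 0, 0, -0.15, 0, 0, 0, 1, 0, 0, -0.25, 0, 0, 0, 1, 0, 0, -0.25, 0, 0, 0, 1, 0, 0, -0.25, 0, 0, 0, 1]
}}

```text
time: 9.95
tool_pos: [509.9, -18.8, 142.0]
tcp_rot: [3.14, -0.002, 1.626]
contact_force: [0.3, 0.5, -0.9]
grip_width: 91.8
```

```bash
python3 - <<'E'
from h import *
mv(515.6,-120,140,1.625)
mv(515.6,-120,140,2.67)
t=capture('side');cv2.imwrite('pics/s6.png',cv2.resize(t[150:250,270:370,::-1],None,fx=6,fy=6,interpolation=cv2.INTER_CUBIC))
E
```

```text
pos [509.9 -18.8 142. ] rot [ 3.140e+00 -2.000e-03  1.626e+00] w 91.8 F [ 0.3  0.5 -0.9] M [-0.03 -0.1  -0.02] t 9.95 q6 -0.25
shift [-2.533e-01  2.000e-04  4.500e-03] turn [ 0.0034 -0.0038  0.0016]
pos [509.9 -18.8 142. ] rot [ 3.140e+00 -2.000e-03  1.626e+00] w 91.8 F [ 0.3  0.5 -0.9] M [-0.03 -0.1  -0.02] t 9.95 q6 -0.25
shift [-2.533e-01  2.000e-04  4.500e-03] turn [ 5.0000e-03 -1.7000e-03 -1.9942e+00]
```

View pics/s6.png

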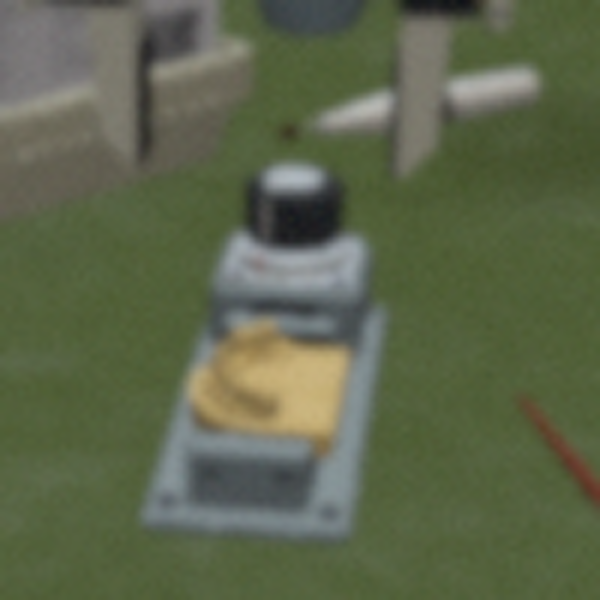

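The cast sits on the bed between the jaws (about (270,385) in the crop), heel overhanging to the right as it should. I move to above the knob and pre-turn the wrist for range.

>>> {"api": "carry_out", "payload": {
  "moves": [-0.08, 0, 0, 0, 0, -0.25, 1, -0.18, 0, 0, 0, 0, -0.5, 1, -0.254, 0, 0, 0, 0, -0.75, 1, -0.254, 0, 0, 0, 0, -1, 1, -0.254, 0, 0, 0, 0, -1, 1, -0.254, 0, 0, 0, 0, -1, 1, -0.254, 0, 0, 0, 0, -1, 1, -0.254, 0, 0, 0, 0, -1, 1]
}}

```text
time: 10.8
tool_pos: [514.6, -119.5, 140.3]
tcp_rot: [3.141, -0.003, 2.149]
contact_force: [-0.3, 0.7, 1.1]
grip_width: 91.6
```

>>> {"api": "carry_out", "payload": {
  "moves": [0, 0, 0, 0, 0, -0.25, 1, 0, 0, 0, 0, 0, -0.5, 1, 0, 0, 0, 0, 0, -0.75, 1, 0, 0, 0, 0, 0, -1, 1, 0, 0, 0, 0, 0, -1, 1, 0, 0, 0, 0, 0, -1, 1, 0, 0, 0, 0, 0, -1, 1, 0, 0, 0, 0, 0, -1, 1]
}}

```text
time: 11.6
tool_pos: [514.6, -119.4, 140.3]
tcp_rot: [3.14, -0.003, 2.671]
contact_force: [0.4, -0.1, -0.2]
grip_width: 91.5
```

```bash
python3 - <<'E'
from h import *
mv(515.6,-120,74,2.67)
t=capture('top');cv2.imwrite('pics/t7.png',cv2.resize(t[220:290,280:420,::-1],None,fx=5.5,fy=5.5,interpolation=cv2.INTER_CUBIC))
t=capture('side');cv2.imwrite('pics/s7.png',cv2.resize(t[120:240,260:400,::-1],None,fx=5,fy=5,interpolation=cv2.INTER_CUBIC))
E
```

```text
pos [ 514.6 -119.4  140.3] rot [ 3.140e+00 -3.000e-03  2.671e+00] w 91.5 F [ 0.4 -0.1 -0.2] M [ 0.11 -0.21  0.01] t 11.6 q6 -1.48
shift [-0.0032 -0.0005  0.1658] turn [ 0.0035 -0.005   0.0016]
```

View pics/t7.png

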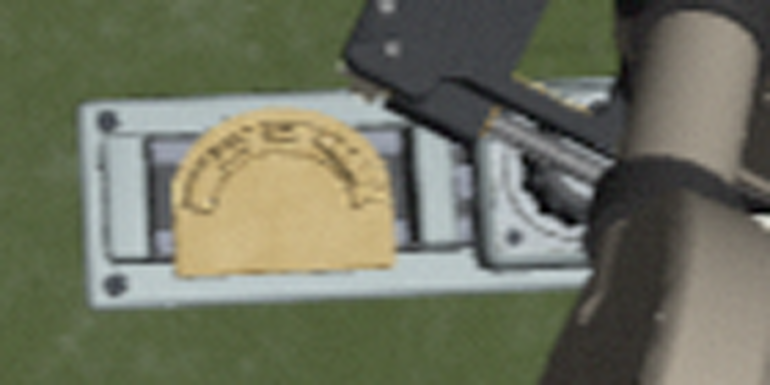

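View pics/s7.png

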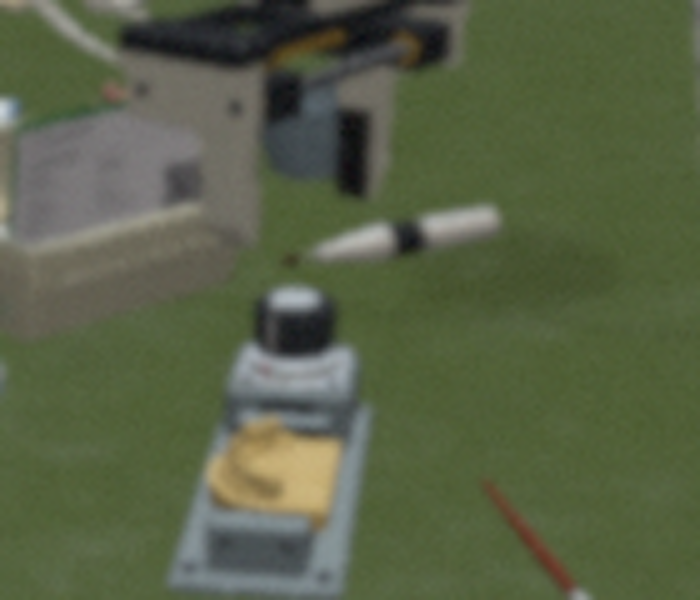

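The cast is square on the bed with about 7-8 mm free at each side, so the jaw needs roughly 3 rad of travel. I descend on the knob and grip.

>>> {"api": "carry_out", "payload": {
  "moves": [-0.003, 0, 0.06, 0, 0, 0, 1, -0.003, 0, 0.12, 0, 0, 0, 1, -0.003, 0, 0.165, 0, 0, 0, 1, -0.003, 0, 0.166, 0, 0, 0, 1, -0.003, 0, 0.166, 0, 0, 0, 1, -0.003, 0, 0.166, 0, 0, 0, 0.6, -0.003, 0, 0.166, 0, 0, 0, 0.5, -0.003, 0, 0.166, 0, 0, 0, 0.3]
}}

```text
time: 12.5
tool_pos: [516.0, -120.0, 74.7]
tcp_rot: [3.14, -0.001, 2.671]
contact_force: [-0.1, -0.2, 0.5]
grip_width: 72.3
```

>>> {"api": "carry_out", "payload": {
  "moves": [0, 0, 0, 0, 0, 0, 0.3, 0, 0, 0, 0, 0, 0, 0.3, 0, 0, 0, 0, 0, 0, 0.3, 0, 0, 0, 0, 0, 0, 0.3, 0, 0, 0, 0, 0, 0, 0.3, 0, 0, 0, 0, 0, 0, 0.3, 0, 0, 0, 0, 0, 0, 0.3, 0, 0, 0, 0, 0, 0, 0.3]
}}

```text
time: 13.3
tool_pos: [515.4, -121.2, 74.9]
tcp_rot: [-3.142, -0.001, 2.672]
contact_force: [-3.1, -5.1, 2.0]
grip_width: 41.4
```

```bash
python3 - <<'E'
from h import *
mv(515.6,-120,74,2.67)
t=capture('side');cv2.imwrite('pics/s8.png',cv2.resize(t[120:240,260:400,::-1],None,fx=5,fy=5,interpolation=cv2.INTER_CUBIC))
E
```

```text
pos [ 515.4 -121.2   74.9] rot [-3.142e+00 -1.000e-03  2.672e+00] w 41.4 F [-3.1 -5.1  2. ] M [-0.9   0.44  0.02] t 13.3 q6 -1.48
shift [0.001  0.0028 0.0022] turn [-0.0002 -0.0025  0.0033]
```

View pics/s8.png

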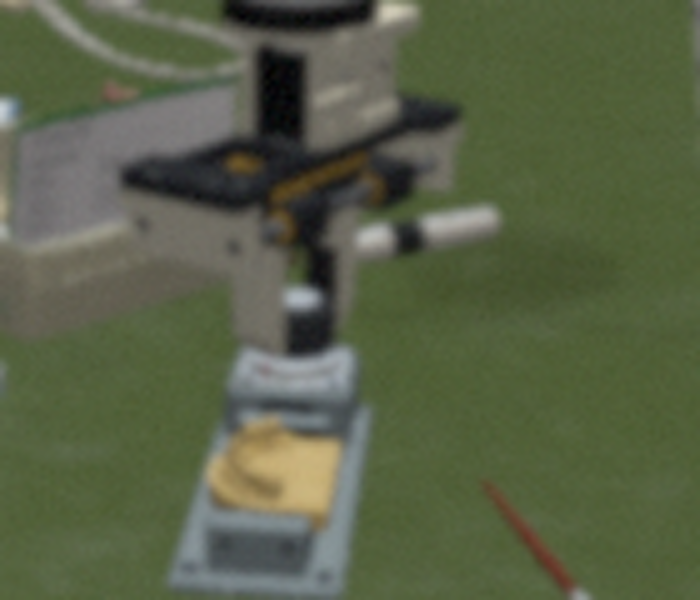

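Knob gripped (width 41.4). First turn is 30° clockwise, with a moment check.

>>> {"api": "carry_out", "payload": {
  "moves": [0, 0, 0, 0, 0, 0.15, 0.3, 0, 0, 0, 0, 0, 0.3, 0.3, 0, 0, 0, 0, 0, 0.45, 0.3, 0, 0, 0, 0, 0, 0.6, 0.3, 0, 0, 0, 0, 0, 0.75, 0.3, 0, 0, 0, 0, 0, 0.9, 0.3, 0, 0, 0, 0, 0, 1, 0.3, 0, 0, 0, 0, 0, 1, 0.3]
}}

```text
time: 14.15
tool_pos: [515.5, -121.3, 74.9]
tcp_rot: [-3.141, -0.001, 2.148]
contact_force: [-1.4, -1.1, 0.2]
grip_width: 41.5
```

```bash
python3 - <<'E'
from h import *
mv(515.4,-121.2,74.9,2.67)
t=capture('side');cv2.imwrite('pics/s9.png',cv2.resize(t[120:240,260:400,::-1],None,fx=5,fy=5,interpolation=cv2.INTER_CUBIC))
t=capture('top');cv2.imwrite('pics/t9.png',cv2.resize(t[220:290,280:420,::-1],None,fx=5.5,fy=5.5,interpolation=cv2.INTER_CUBIC))
E
```

```text
pos [ 515.5 -121.3   74.9] rot [-3.141e+00 -1.000e-03  2.148e+00] w 41.5 F [-1.4 -1.1  0.2] M [-0.07 -0.24  0.19] t 14.15 q6 -0.95
shift [ 0.0003 -0.      0.0001] turn [-0.0011 -0.002  -0.9968]
```

View pics/s9.png

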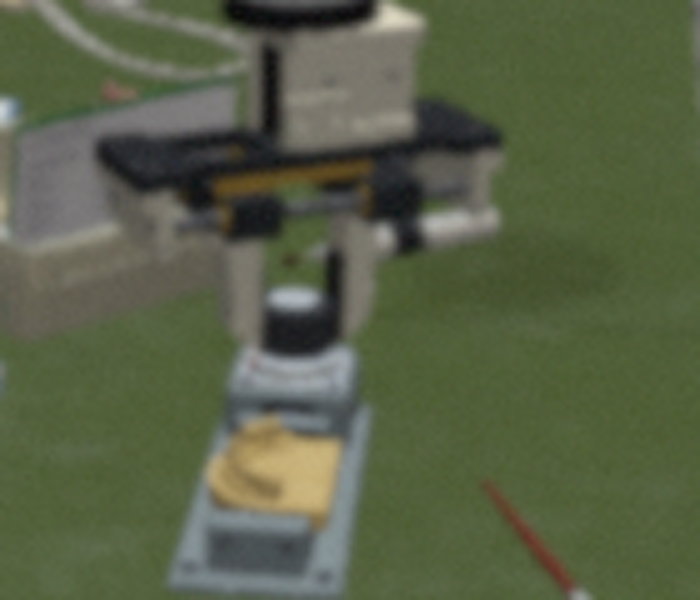

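View pics/t9.png

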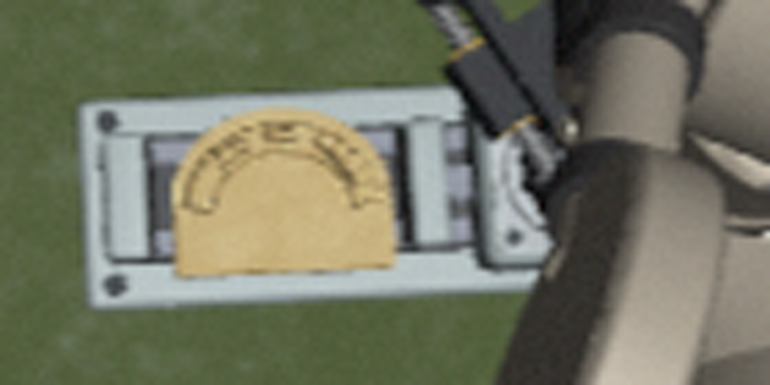

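>>> {"api": "carry_out", "payload": {
  "moves": [0, 0, 0, 0, 0, 0.15, 0.3, 0, 0, 0, 0, 0, 0.3, 0.3, 0, 0, 0, 0, 0, 0.45, 0.3, 0, 0, 0, 0, 0, 0.6, 0.3, 0, 0, 0, 0, 0, 0.75, 0.3, 0, 0, 0, 0, 0, 0.9, 0.3, 0, 0, 0, 0, 0, 1, 0.3, 0, 0, 0, 0, 0, 1, 0.3]
}}

```text
time: 15.05
tool_pos: [515.5, -121.3, 74.9]
tcp_rot: [-3.141, -0.0, 1.627]
contact_force: [-0.6, -0.8, 0.3]
grip_width: 41.3
```

```bash
cat > st.py <<'E'
import sys
from h import *
mv(515.4,-121.2,74.9,2.67)
n=sys.argv[1]
t=capture('top');cv2.imwrite(f'pics/t{n}.png',cv2.resize(t[220:290,280:420,::-1],None,fx=5.5,fy=5.5,interpolation=cv2.INTER_CUBIC))
E
python3 st.py 10
```

```text
pos [ 515.5 -121.3   74.9] rot [-3.141 -0.     1.627] w 41.3 F [-0.6 -0.8  0.3] M [-0.1  -0.22  0.1 ] t 15.05 q6 -0.43
shift [ 0.0003 -0.0003  0.0001] turn [-1.4000e-03 -1.5000e-03 -1.9923e+00]
```

View pics/t10.png

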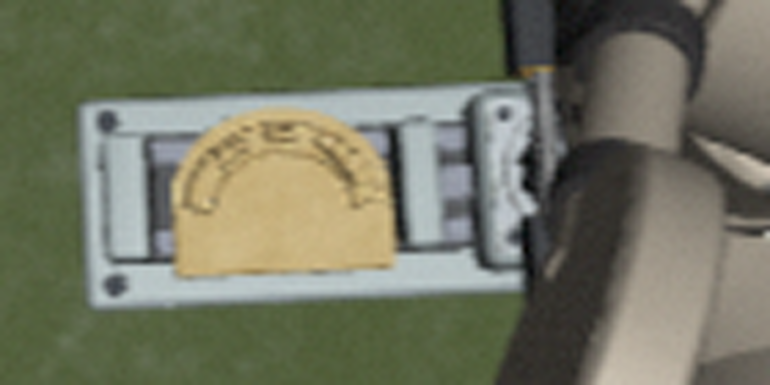

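>>> {"api": "carry_out", "payload": {
  "moves": [0, 0, 0, 0, 0, 0.15, 0.3, 0, 0, 0, 0, 0, 0.3, 0.3, 0, 0, 0, 0, 0, 0.45, 0.3, 0, 0, 0, 0, 0, 0.6, 0.3, 0, 0, 0, 0, 0, 0.75, 0.3, 0, 0, 0, 0, 0, 0.9, 0.3, 0, 0, 0, 0, 0, 1, 0.3, 0, 0, 0, 0, 0, 1, 0.3]
}}

```text
time: 15.9
tool_pos: [515.6, -121.4, 74.9]
tcp_rot: [-3.141, 0.0, 1.106]
contact_force: [-0.3, -1.5, 0.4]
grip_width: 41.4
```

```bash
python3 st.py 11
```

```text
pos [ 515.6 -121.4   74.9] rot [-3.141  0.     1.106] w 41.4 F [-0.3 -1.5  0.4] M [-0.32 -0.14  0.15] t 15.9 q6 0.09
shift [ 0.0003 -0.0006  0.0001] turn [-1.7000e-03 -8.0000e-04 -2.9872e+00]
```

View pics/t11.png

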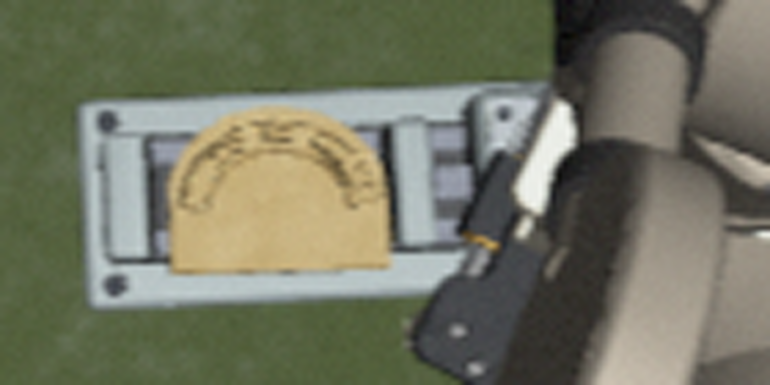

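>>> {"api": "carry_out", "payload": {
  "moves": [0, 0, 0, 0, 0, 0.15, 0.3, 0, 0, 0, 0, 0, 0.3, 0.3, 0, 0, 0, 0, 0, 0.45, 0.3, 0, 0, 0, 0, 0, 0.6, 0.3, 0, 0, 0, 0, 0, 0.75, 0.3, 0, 0, 0, 0, 0, 0.9, 0.3, 0, 0, 0, 0, 0, 1, 0.3, 0, 0, 0, 0, 0, 1, 0.3]
}}

```text
time: 16.75
tool_pos: [515.5, -121.5, 74.9]
tcp_rot: [-3.141, 0.001, 0.585]
contact_force: [-1.2, -1.3, 0.1]
grip_width: 41.6
```

```bash
python3 st.py 12
```

```text
pos [ 515.5 -121.5   74.9] rot [-3.141e+00  1.000e-03  5.850e-01] w 41.6 F [-1.2 -1.3  0.1] M [-0.33 -0.02  0.08] t 16.75 q6 0.61
shift [ 0.0001 -0.0008  0.0001] turn [-2.1000e-03 -1.0000e-04 -3.9818e+00]
```

View pics/t12.png

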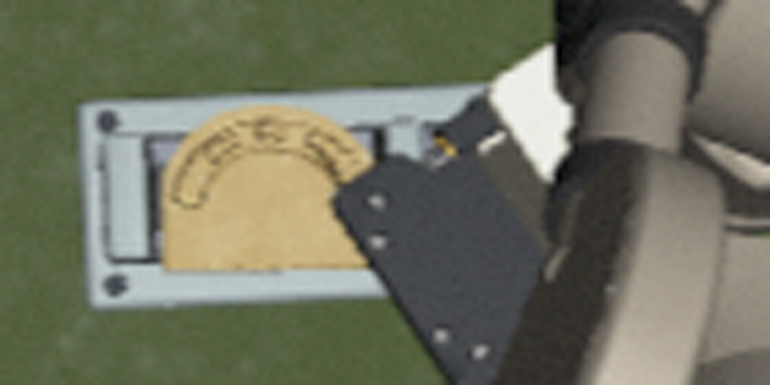

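>>> {"api": "carry_out", "payload": {
  "moves": [0, 0, 0, 0, 0, 0.07, 0.3, 0, 0, 0, 0, 0, 0.14, 0.3, 0, 0, 0, 0, 0, 0.21, 0.3, 0, 0, 0, 0, 0, 0.28, 0.3, 0, 0, 0, 0, 0, 0.35, 0.3, 0, 0, 0, 0, 0, 0.42, 0.3, 0, 0, 0, 0, 0, 0.49, 0.3, 0, 0, 0, 0, 0, 0.57, 0.3]
}}

```text
time: 17.6
tool_pos: [515.5, -121.5, 74.9]
tcp_rot: [-3.141, 0.001, 0.289]
contact_force: [-1.2, -0.6, -0.1]
grip_width: 41.2
```

```bash
python3 st.py 13
```

```text
pos [ 515.5 -121.5   74.9] rot [-3.141e+00  1.000e-03  2.890e-01] w 41.2 F [-1.2 -0.6 -0.1] M [-0.32 -0.01  0.29] t 17.6 q6 0.91
shift [-0.     -0.0008  0.0001] turn [-2.5000e-03  4.0000e-04 -4.5466e+00]
```

View pics/t13.png

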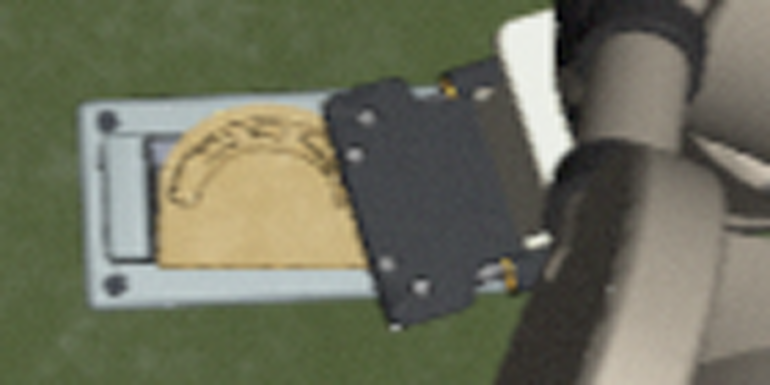

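Read while turning, the moment matches the free 0.30 N m. About 1.5 mm remains, so I use small steps of about 0.08-0.1 rad, reading the moment in motion.

>>> {"api": "carry_out", "payload": {
  "moves": [0, 0, 0, 0, 0, 0.025, 0.3, 0, 0, 0, 0, 0, 0.05, 0.3, 0, 0, 0, 0, 0, 0.075, 0.3, 0, 0, 0, 0, 0, 0.1, 0.3, 0, 0, 0, 0, 0, 0.125, 0.3, 0, 0, 0, 0, 0, 0.15, 0.3, 0, 0, 0, 0, 0, 0.175, 0.3, 0, 0, 0, 0, 0, 0.2, 0.3]
}}

```text
time: 18.45
tool_pos: [515.5, -121.6, 74.9]
tcp_rot: [-3.141, 0.001, 0.181]
contact_force: [-0.8, -0.9, 0.6]
grip_width: 41.5
```

```bash
python3 -c "
from h import *
mv(515.4,-121.2,74.9,2.67)"
```

```text
pos [ 515.5 -121.6   74.9] rot [-3.141e+00  1.000e-03  1.810e-01] w 41.5 F [-0.8 -0.9  0.6] M [-0.28  0.02  0.26] t 18.45 q6 1.01
shift [-0.0001 -0.0009  0.0001] turn [-2.5000e-03  6.0000e-04 -4.7532e+00]
```

>>> {"api": "carry_out", "payload": {
  "moves": [0, 0, 0, 0, 0, 0.02, 0.3, 0, 0, 0, 0, 0, 0.04, 0.3, 0, 0, 0, 0, 0, 0.06, 0.3, 0, 0, 0, 0, 0, 0.08, 0.3, 0, 0, 0, 0, 0, 0.1, 0.3, 0, 0, 0, 0, 0, 0.12, 0.3, 0, 0, 0, 0, 0, 0.14, 0.3, 0, 0, 0, 0, 0, 0.16, 0.3]
}}

```text
time: 19.25
tool_pos: [515.5, -121.6, 74.9]
tcp_rot: [3.142, 0.001, 0.097]
contact_force: [-0.4, -0.8, -0.1]
grip_width: 41.6
```

```bash
python3 -c "
from h import *
mv(515.4,-121.2,74.9,2.67)"
```

```text
pos [ 515.5 -121.6   74.9] rot [3.142e+00 1.000e-03 9.700e-02] w 41.6 F [-0.4 -0.8 -0.1] M [-0.25  0.09  0.3 ] t 19.25 q6 1.1
shift [-0.0002 -0.0009  0.0001] turn [-2.5000e-03  8.0000e-04 -4.9148e+00]
```

>>> {"api": "carry_out", "payload": {
  "moves": [0, 0, 0, 0, 0, 0.02, 0.3, 0, 0, 0, 0, 0, 0.04, 0.3, 0, 0, 0, 0, 0, 0.06, 0.3, 0, 0, 0, 0, 0, 0.08, 0.3, 0, 0, 0, 0, 0, 0.1, 0.3, 0, 0, 0, 0, 0, 0.12, 0.3, 0, 0, 0, 0, 0, 0.14, 0.3, 0, 0, 0, 0, 0, 0.16, 0.3]
}}

```text
time: 20.05
tool_pos: [515.5, -121.6, 74.9]
tcp_rot: [3.142, 0.001, 0.012]
contact_force: [0.6, -2.0, 0.4]
grip_width: 41.1
```

```bash
python3 st.py 14
```

```text
pos [ 515.5 -121.6   74.9] rot [3.142e+00 1.000e-03 1.200e-02] w 41.1 F [ 0.6 -2.   0.4] M [-0.3  0.1  0.4] t 20.05 q6 1.18
shift [-0.0001 -0.0009  0.    ] turn [-2.8000e-03  9.0000e-04 -5.0764e+00]
```

View pics/t14.png

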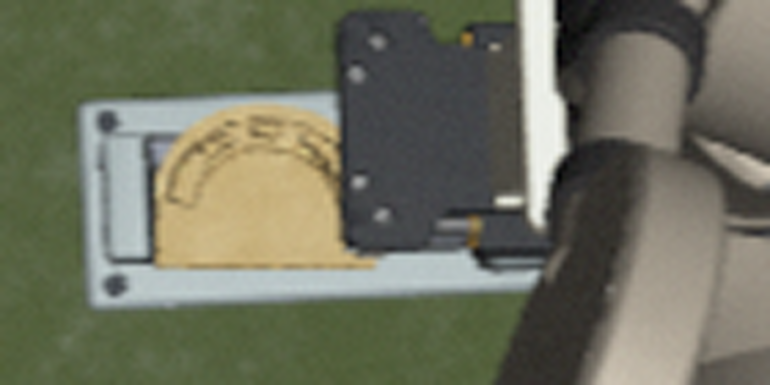

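Moment is up to 0.40, so the cast is at the fixed jaw. Finer steps now.

>>> {"api": "carry_out", "payload": {
  "moves": [0, 0, 0, 0, 0, 0.012, 0.3, 0, 0, 0, 0, 0, 0.025, 0.3, 0, 0, 0, 0, 0, 0.037, 0.3, 0, 0, 0, 0, 0, 0.05, 0.3, 0, 0, 0, 0, 0, 0.062, 0.3, 0, 0, 0, 0, 0, 0.075, 0.3, 0, 0, 0, 0, 0, 0.087, 0.3, 0, 0, 0, 0, 0, 0.1, 0.3]
}}

```text
time: 20.9
tool_pos: [515.5, -121.6, 74.9]
tcp_rot: [3.141, 0.001, -0.041]
contact_force: [0.3, -1.6, 0.6]
grip_width: 41.4
```

```bash
python3 -c "
from h import *
mv(515.4,-121.2,74.9,2.67)"
```

```text
pos [ 515.5 -121.6   74.9] rot [ 3.141e+00  1.000e-03 -4.100e-02] w 41.4 F [ 0.3 -1.6  0.6] M [-0.25  0.18  0.32] t 20.9 q6 1.24
shift [-0.0002 -0.0009  0.    ] turn [-2.8000e-03  1.0000e-03 -5.1785e+00]
```

>>> {"api": "carry_out", "payload": {
  "moves": [0, 0, 0, 0, 0, 0.012, 0.3, 0, 0, 0, 0, 0, 0.025, 0.3, 0, 0, 0, 0, 0, 0.037, 0.3, 0, 0, 0, 0, 0, 0.05, 0.3, 0, 0, 0, 0, 0, 0.062, 0.3, 0, 0, 0, 0, 0, 0.075, 0.3, 0, 0, 0, 0, 0, 0.087, 0.3, 0, 0, 0, 0, 0, 0.1, 0.3]
}}

```text
time: 21.7
tool_pos: [515.5, -121.6, 74.9]
tcp_rot: [3.141, 0.001, -0.095]
contact_force: [-0.6, -1.6, 0.7]
grip_width: 41.4
```

```bash
python3 -c "
from h import *
mv(515.4,-121.2,74.9,2.67)"
```

```text
pos [ 515.5 -121.6   74.9] rot [ 3.141e+00  1.000e-03 -9.500e-02] w 41.4 F [-0.6 -1.6  0.7] M [-0.31  0.12  0.03] t 21.7 q6 1.29
shift [-0.0003 -0.0009  0.0001] turn [-2.8000e-03  9.0000e-04 -5.2799e+00]
```

The moment fell from 0.40/0.32 to 0.03 within about 0.1 rad. I re-read at standstill to rule out noise.

```bash
python3 st.py 15; python3 st.py 16;  python3 st.py 17; python3 -c "
from h import *
mv(515.4,-121.2,74.9,2.67)"
```

```text
pos [ 515.5 -121.6   74.9] rot [ 3.141e+00  1.000e-03 -9.500e-02] w 41.4 F [-0.6 -1.6  0.7] M [-0.31  0.12  0.03] t 21.7 q6 1.29
shift [-0.0003 -0.0009  0.0001] turn [-2.8000e-03  9.0000e-04 -5.2799e+00]
pos [ 515.5 -121.6   74.9] rot [ 3.141e+00  1.000e-03 -9.500e-02] w 41.6 F [-0.4 -1.   0.7] M [-0.34  0.12  0.11] t 21.75 q6 1.29
shift [-0.0002 -0.0009  0.0001] turn [-2.8000e-03  9.0000e-04 -5.2807e+00]
pos [ 515.5 -121.5   74.9] rot [ 3.141e+00  1.000e-03 -9.400e-02] w 41.3 F [-0.5 -1.5  0.8] M [-0.42  0.1   0.02] t 21.8 q6 1.29
shift [-0.0003 -0.0008  0.0001] turn [-2.7000e-03  9.0000e-04 -5.2795e+00]
pos [ 515.5 -121.6   74.9] rot [ 3.141e+00  1.000e-03 -9.400e-02] w 41.1 F [-0.1 -2.1  0.7] M [-0.3   0.08 -0.01] t 21.85 q6 1.29
shift [-0.0003 -0.0009  0.0001] turn [-2.8000e-03  8.0000e-04 -5.2791e+00]
```

View pics/t17.png

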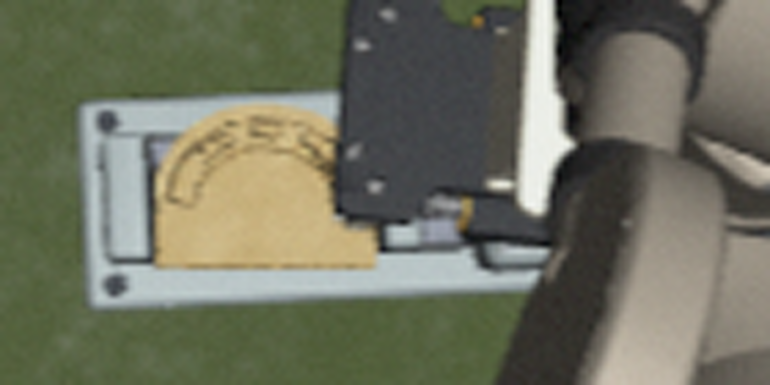

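>>> {"api": "carry_out", "payload": {
  "moves": [0, 0, 0, 0, 0, 0.012, 0.3, 0, 0, 0, 0, 0, 0.025, 0.3, 0, 0, 0, 0, 0, 0.037, 0.3, 0, 0, 0, 0, 0, 0.05, 0.3, 0, 0, 0, 0, 0, 0.062, 0.3, 0, 0, 0, 0, 0, 0.075, 0.3, 0, 0, 0, 0, 0, 0.087, 0.3, 0, 0, 0, 0, 0, 0.1, 0.3]
}}

```text
time: 22.65
tool_pos: [515.5, -121.5, 74.9]
tcp_rot: [3.141, 0.001, -0.147]
contact_force: [-0.3, -0.8, 0.9]
grip_width: 41.3
```

```bash
python3 -c "
from h import *
mv(515.4,-121.2,74.9,2.67)
capture('side');mv(515.4,-121.2,74.9,2.67)"
```

```text
pos [ 515.5 -121.5   74.9] rot [ 3.141e+00  1.000e-03 -1.470e-01] w 41.3 F [-0.3 -0.8  0.9] M [-0.37  0.13 -0.17] t 22.65 q6 1.34
shift [-0.0003 -0.0008  0.    ] turn [-3.0000e-03  8.0000e-04 -5.3804e+00]
pos [ 515.5 -121.5   74.9] rot [ 3.141e+00  1.000e-03 -1.480e-01] w 41.5 F [ 0.2 -1.1  1.2] M [-0.29  0.15 -0.15] t 22.7 q6 1.34
shift [-0.0003 -0.0008 -0.    ] turn [-2.9000e-03  8.0000e-04 -5.3811e+00]
```

The moment is now -0.17, so the knob is pulling itself into its notch and the click is confirmed. I stop turning, open and lift off.

>>> {"api": "carry_out", "payload": {
  "moves": [0, 0, 0, 0, 0, 0, 0.6, 0, 0, 0, 0, 0, 0, 0.8, 0, 0, 0, 0, 0, 0, 1, 0, 0, 0, 0, 0, 0, 1, 0, 0, 0, 0, 0, 0, 1, 0, 0, 0, 0, 0, 0, 1, 0, 0, 0, 0, 0, 0, 1, 0, 0, 0, 0, 0, 0, 1]
}}

```text
time: 23.5
tool_pos: [515.5, -121.6, 74.9]
tcp_rot: [3.141, 0.001, -0.148]
contact_force: [-0.1, -1.1, -0.3]
grip_width: 91.6
```

>>> {"api": "carry_out", "payload": {
  "moves": [0, 0, -0.05, 0, 0, 0, 1, 0, 0, -0.12, 0, 0, 0, 1, 0, 0, -0.22, 0, 0, 0, 1, 0, 0, -0.32, 0, 0, 0, 1, -0.1, 0, -0.35, 0, 0, 0, 1, -0.2, 0, -0.35, 0, 0, 0, 1, -0.3, 0, -0.35, 0, 0, 0, 1, -0.3, 0, -0.35, 0, 0, 0, 1]
}}

```text
time: 24.3
tool_pos: [392.5, -102.4, 214.8]
tcp_rot: [-3.141, 0.005, -0.148]
contact_force: [1.4, 0.4, 0.7]
grip_width: 91.4
```

```bash
python3 st.py 18; python3 - <<'E'
from h import *
t=capture('side');cv2.imwrite('pics/s18.png',cv2.resize(t[120:260,200:400,::-1],None,fx=4,fy=4,interpolation=cv2.INTER_CUBIC))
cv2.imwrite('pics/t18f.png',capture('top')[:,:,::-1])
E
```

```text
pos [ 392.5 -102.4  214.8] rot [-3.141  0.005 -0.148] w 91.4 F [1.4 0.4 0.7] M [ 0.03  0.02 -0.05] t 24.3 q6 1.27
shift [0.3125 0.0014 0.3483] turn [-1.2900e-02  2.0000e-04 -5.3818e+00]
```

View pics/s18.png

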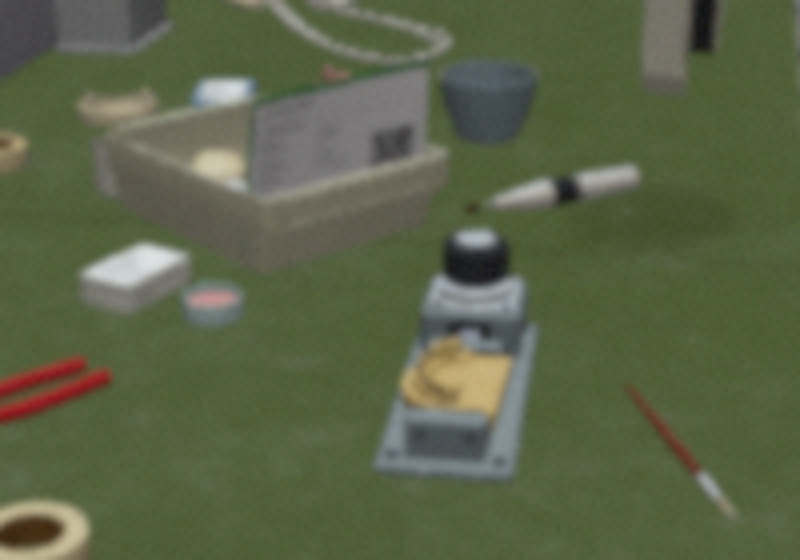

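View pics/t18f.png

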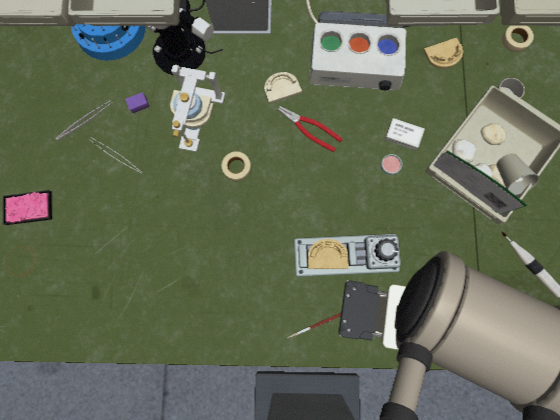

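The cast is clamped between both jaws (about (328,255) in the top view), the robot is clear and the bystanders are where they were. I check squareness quickly and hand in.

```bash
python3 - <<'E'
from h import *
t=cv2.imread('pics/t18f.png')
h=cv2.cvtColor(t,cv2.COLOR_BGR2HSV);m=((h[...,0]>12)&(h[...,0]<27)&(h[...,1]>60)&(h[...,2]>110)).astype('uint8')
m[:230]=0;m[280:]=0;m[:,:290]=0;m[:,360:]=0
c=max(cv2.findContours(m,0,2)[0],key=cv2.contourArea);r=cv2.minAreaRect(c);print(r)
P=[onz('top',*p,27) for p in cv2.boxPoints(r)];print(np.mean(P,0),np.array(P).round(1))
mv(392,-102,215,-.148)
E
```

```text
((328.0, 253.5), (29.0, 40.0), 90.0)
[511.5093368  -14.25587184  27.        ] [[540.   25.6  27. ]
 [540.9 -54.5  27. ]
 [483.1 -53.6  27. ]
 [482.   25.4  27. ]]
pos [ 397.8 -104.3  215.6] rot [ 3.141e+00 -1.000e-03 -1.480e-01] w 91.4 F [ 0.7 -0.1 -0.1] M [0.09 0.03 0.  ] t 24.45 q6 1.28
shift [-0.0151 -0.0036  0.0014] turn [ 0.0011 -0.0017  0.0002]
```

```bash
python3 -c "
from plant import *
print(close_job())"
```

```text
the job is handed in; nothing more can be done
None
```

I stood the cast teeth up on the bed, let go of it, and clamped it with the knob until the clutch clicked. The job was handed in at about 24.5 s of the 72 s allowed.

- **Placing:** I gripped the cast low across heel and front and set it down with no noticeable contact force. The top view then showed about 7–8 mm free at each side.
- **Clamping:** I turned the knob clockwise about 2.8 rad in a single grip, with no regripping. The moment while turning was about 0.30 N m. It rose to 0.40 when the cast met the fixed jaw, then fell through 0.32 and 0.03 to -0.17 within about 0.16 rad. The negative reading is the knob pulling into its notch, so I stopped there, opened and lifted clear.
- **Last checks:** The pictures show the cast between both jaws, centred within about 5 mm of the bed's centre point. The bystanders look unmoved and the robot is touching nothing.

Two things were not confirmed:
- **Clamping force:** it can't be read directly, so I inferred it from the click.
- **Squareness:** the pictures are only good to a few hundredths of a radian. The last ones suggest a skew of about 0.03 rad at most, against the 0.1 rad limit.

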